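# Clamp the powder jar in the cam-lever jar holder

## Task

The powder jar stands loose in the bench holder, whose sliding jaw is locked too far back. Flip the cam lever up to free the jaw, slide the jaw up until the jar is held snugly between it and the V-shaped jaw, then flip the lever fully down again to lock it. Keep the jar upright and do not disturb the pots and other things around the holder.

Things in the scene. Friction and masses are not known exactly. Their poses are not given: they have to be found in the camera images.
- holder: The bench jar holder, fixed to the table at a varying place and turn: a grey board 120 (x) x 280 (y) mm, top at z = 16 mm. Origin under the board's centre; its +y axis runs along the board towards the V-shaped fixed jaw (rubber-faced, at y = 90 to 128 mm, top at z = 76 mm), its -x side is the front, nearest the robot. The sliding jaw runs along y between two low rails (tops at z = 26 mm, x = +/-43 mm).
- seat (a point): Point on the board's top where the axis of the jar stands when the jar rests against both faces of the V jaw (holder x = 0, y = 70 mm, z = 16 mm). Axes as the holder's.
- jaw_body (a joint): Slide of the moving jaw along the holder's +y, towards the V jaw, in m: 0 fully back, 0.085 the stop; 0.073 when it holds the jar snugly in the V. With the lever up it moves with about 2 N when slow (a greased slide: 5 N at 50 mm/s) and stays where left; pushing the jar along adds about 2 N, and 9 N presses the jar well home. With the lever down it is locked (holds about 20 N, slips if forced).
- jaw_face (a point): On the moving jaw: the middle of the lower edge of its flat, upright rubber face, at the height of the board's top (z = 16 mm). Axes as the holder's, +y points from the face to the jar. The face is 70 mm wide and 60 mm high. Behind it (-y) stand the lever's fork (centre 45 mm behind the face) and, 75 to 83 mm behind the face, an upright push plate 64 mm wide, its top 54 mm above this point.
- lever_hinge (a point): The cam lever's hinge point on the moving jaw, 45 mm behind jaw_face (-y) and 20 mm above it; the hinge axis is the holder's y axis. It travels with the jaw.
- lever_knob (a point): Middle of the lever's knob: a black bar parallel to the hinge axis, 24 mm long, 16 mm thick, at the end of a 13 mm wide steel lever, 80 mm from the hinge. With the lever down the knob lies in front of the hinge (towards holder -x), 78 mm ahead and 18 mm higher than it, about 54 mm above the table; with the lever up it is about 113 mm above the table. Can be pinched over its two ends, 24 mm apart.
- lever_body (a joint): Cam lever angle in rad: 0 fully down (locked), 1.6 at the stop, fully up and leaning slightly back (free). The cam starts to grip the jaw at about 1.0 and grips harder the further down the lever is; above that the jaw is free. Turning it while it grips takes up to about 12 N at the knob, and let go half way it may spring up somewhat; fully down (the cam goes just over centre at about 0.1) and fully up it stays.
- powder_jar: Round screw-lid jar, 64 mm across and 90 mm high, about 0.2 kg, loose, standing upright on the holder's board between the jaws, 5 to 12 mm short of the seat and within 2 mm of the middle of the V. Origin at the centre of its underside, z up.
- pot_b: Bystander: round lidded pot, 66 mm across, 47 mm high, behind the holder. Origin at the centre of its underside.
- tape_roll: Bystander: roll of tape lying flat, 68 mm across, 19 mm high, in front of the holder, towards the V jaw's end. Origin at the centre of its underside.
- blue_cap_bottle: Bystander: short round bottle, 60 mm across, 64 mm high, near the right edge of the table. Origin at the centre of its underside.
- hygrometer: Bystander: flat hygrometer puck, 40 x 58 x 15 mm, near the right edge of the table. Origin at the centre of its underside.
- pot_d: Bystander: round lidded pot, 62 mm across, 41 mm high, near the right edge of the table. Origin at the centre of its underside.

How it is judged (in metres and radians):
On the way, in this order (a step that is already met when the one before it is completed fails the run):
1. the cam lever is flipped up, freeing the jaw (value of joint lever_body above 1.1 rad), for 0.1 s.
2. the jaw is slid up so that the jar sits snugly between it and the V jaw (y of powder_jar in the frame of jaw_face below 0.035 m and horizontal distance between powder_jar and seat below 0.004 m), for 0.1 s.
3. the lever is flipped fully down, locking the jaw (value of joint lever_body below 0.15 rad), for 0.2 s.
At the end, for the whole second after the job is handed in: The lever is down within 0.15 rad; the jar stands upright (within 0.06 rad) on the board, its axis within 4 mm of the seat in the V jaw and the jaw's face within 3 mm of its side; the jar is at rest (all of step 2 and value of joint lever_body below 0.15 rad and angle between powder_jar's own z axis and vertical below 0.06 rad and z of powder_jar in the frame of seat below 0.004 m and linear speed of powder_jar below 0.02 m/s); the robot touches nothing.
It fails at once if the jar is tipped (angle between powder_jar's own z axis and vertical above 0.35 rad).
It fails at once if a thing around the holder is shifted by more than 30 mm (distance of any of pot_b, tape_roll, blue_cap_bottle, hygrometer, pot_d from where it was at the start of the episode above 0.03 m).
It also fails if it takes over 51 s, if anything falls off the work surface, if the arm or the gripper's body presses on something with over 40 N, if the wrist force passes 120 N, or if a joint passes its speed limit or range.

## Robot

A 6-joint arm with a two-finger parallel gripper is mounted at the origin on a cart in front of the work surface, level with it; the furniture and walls round the work are solid. World frame = base frame: x ahead of the robot, y to its left, z up, the work surface at z = 0. Lengths are in mm, angles in degrees, forces in N, time in s.
With the tool pointing down it reaches from about 300 to 775 mm from the base axis. Payload 14.6 kg.
Tool frame: the origin (TCP) lies at the very end of the fingers, on their centre line; the grasp point (between the pads) lies 19 mm behind it; z points along the fingers, y is the line along which they close (so a half turn about z gives the same grasp; the last joint's range is limited). The gripper opens to 85 mm and grips with 20 to 120 N. Pads are 22 mm wide; open, the fingers measure 114 mm over their backs; the gripper's body (76 mm by 85 mm) begins 54 mm behind the grasp point. The pads swing forward as they close: fully open they stand 13 mm farther back than shut.
Start: joints at [-69.763, 17.183, 87.147, -0, 75.671, -3.816], TCP at [224.16, -502.237, 231.281] pointing down, gripper open.
Joint ranges: [-173.82, 173.82], [-45.26, 126.66], [13.44, 144.39], [-59.66, 239.66], [0, 175.72], [-146.38, 146.38]. Speed limits (degrees/s): [127.2, 127.2, 147.25, 180, 180, 180].

## Interface

Orientations are given as [roll, pitch, yaw] about the fixed x, y, z axes, in that order (R = Rz(yaw) Ry(pitch) Rx(roll)).
In Python, from rig import env gives the robot as it stands.
- The arm moves only by the tool drive_tool, never from a script. Its argument "steps" is a list of rows, each a list of 5 numbers: the shift along the world's x, y, z in m, then the turn about the world's z in rad, then the opening, from -1 (shut) to 1 (fully open). In form: [[dx, dy, dz, yaw, jaw], ...]. A call has exactly 8 rows; each row is the pose to reach, as a shift and turn from the pose commanded when the call began; what a row does not reach only later rows make up. A row lasts 1/12 s, in which the tool goes at most 41.7 mm and 7.16 degrees, less where a joint would pass 70% of its speed; a pose out of reach is approached as far as the arm can. A call with a gripper value outside its range is refused whole. The fingers move at their own pace and stop on an object; "force" is the grip in N (left out, the last holds). Time passes only in rows, so rows that repeat a pose let the fingers close, or fill a call up. It gives the time, the measured TCP pose, the force, the opening and the grip force at its end, in the units of the state.
- env.state(): the state, without advancing time (a new reading comes with each control period).
- env.snapshot(name): name is "side" or "top" or "wrist"; returns a dict with "color" (384x512x3 uint8, blue, green, red), "mtx" (3x3 intrinsics, pixels), "xyz" and "orientation" of the camera in the world. Camera axes: x right, y down, z forward; pixel columns grow to the right and rows downward; lengths in mm; the calibration is good to about 2 mm. A picture is of the moment at which its call begins. There is no depth.
- env.finish_job(): hands the job in; it is judged then, once.
The state is a dict: "clock": time; "joint_positions": joint angles; "dq": joint speeds; "joint_torque": joint torques, N m; "position": TCP position; "eef_rot": TCP orientation; "contact_force": force on the tool from outside, world axes, zero at the start; "torque": the same for the moment, N m; "opening": finger opening in mm; "grip_force": force on a finger pad.
Only numpy, scipy, OpenCV 4.12 (cv2) and the standard library are available. Lean on these libraries where they do the work, as an engineer would, in place of code of your own. Each camera call takes 0.05 s, during which the arm holds its last target. There are 200 camera calls.

## Working session

There is one attempt and no reset: what is moved stays moved. The work goes in short steps, Python scripts to look and compute and a tool call to move; the robot and the scene stay as the last step left them, time stands still between calls to the robot, and variables do not carry over. Pictures are saved under pics/ and viewed, at most 10 in all, crops included, and the job is handed in when it is done.

Besides the shell and the picture viewer there is one more tool, called after "Call:" as a command line: name --pt "numbers of a row" for each row, then --argument value for the rest. drive_tool: Moves the arm, as the interface text tells. Its arguments: {"type":"object","properties":{"steps":{"type":"array","items":{"type":"array","items":{"type":"number"}}},"force":{"type":"number"}},"required":["steps"]}

```bash
mkdir -p pics; cat > h.py <<'E'
import numpy as np,cv2
from scipy.spatial.transform import Rotation as R
from rig import env
def snap(n,f):
    s=env.snapshot(n); cv2.imwrite(f,s['color']); print(n,s['xyz'],s['orientation'],np.array(s['mtx']).tolist()); return s
def px(cam,u,v,z):
    M,t,o=cam; d=R.from_euler('xyz',o,degrees=True).apply(np.linalg.inv(np.array(M))@[u,v,1]); t=np.array(t)
    return t+d*(z-t[2])/d[2]
def proj(cam,p):
    M,t,o=cam; q=np.array(M)@R.from_euler('xyz',o,degrees=True).inv().apply(np.array(p)-np.array(t)); return q[:2]/q[2]
E
python3 - <<'E'
from h import *
a=snap('top','pics/t.png');b=snap('side','pics/s.png')
import pickle;pickle.dump({n:(s['mtx'],s['xyz'],s['orientation']) for n,s in(('top',a),('side',b))},open('cam.pkl','wb'))
for n,s in(('t',a),('s',b)):
    cv2.imwrite(f'pics/{n}2.png',cv2.resize(s['color'],(800,600)))
print(env.state())
E
```

```text
top [ 343.89091877 -163.75411766 1457.14391341] [-172.03320142    0.65729974  -91.54696181] [[493.38190571091275, 0.0, 258.4085115501109], [0.0, 493.38190571091275, 177.45016055450256], [0.0, 0.0, 1.0]]
side [  493.59519532 -1098.92489256   811.48618232] [-1.28916568e+02 -3.67996497e-02 -2.82117833e+00] [[445.6645715754101, 0.0, 260.4365806347366], [0.0, 445.6645715754101, 187.3525733865768], [0.0, 0.0, 1.0]]
{'clock': 0.1, 'joint_positions': array([-6.97608974e+01,  1.72120954e+01,  8.71777614e+01,  6.50084348e-04,
        7.56709097e+01, -3.81511211e+00]), 'dq': array([-0.0116892 , -0.10967565, -0.05675218,  0.15606503, -0.05073206,
       -0.00496264]), 'joint_torque': array([ 4.26060607e-03, -5.44368088e+01, -3.62368155e+01,  3.03240927e-05,
        3.02011998e-03, -2.68955648e-05]), 'position': array([ 224.11134855, -502.02948904,  230.77388828]), 'eef_rot': array([-1.79939410e+02, -4.67151314e-03,  2.40540510e+01]), 'contact_force': array([0.39896475, 0.32576457, 0.20921975]), 'torque': array([-0.01344605, -0.01461844, -0.0127312 ]), 'grip_force': 0.0, 'opening': 85.23872221575371}
```

View pics/t2.png

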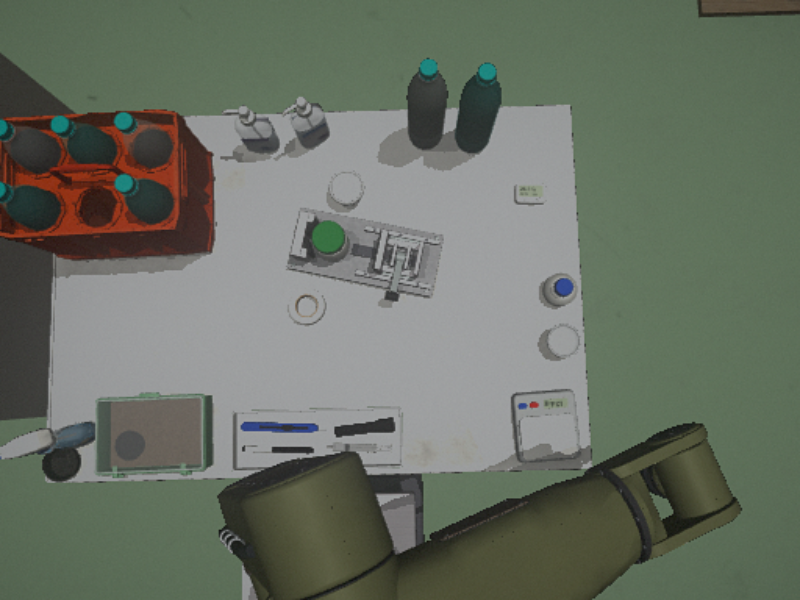

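View pics/s2.png

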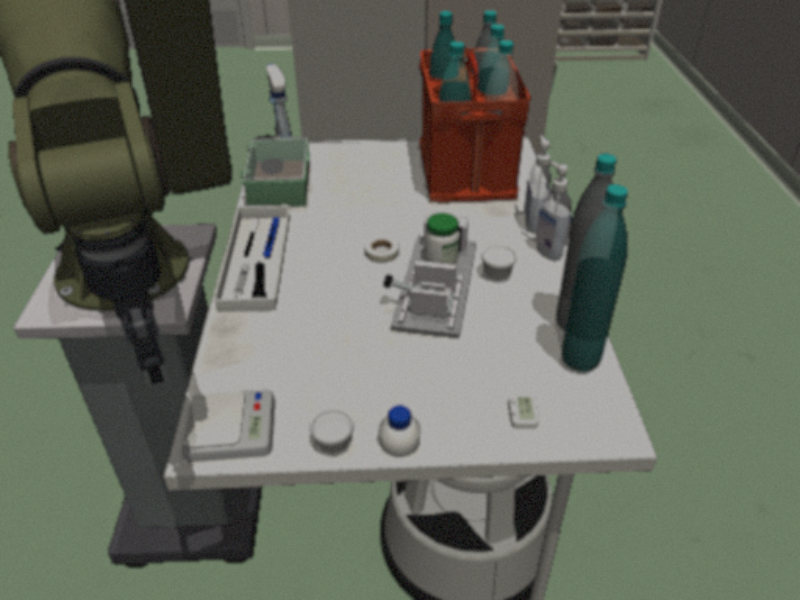

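The top view shows the holder at about (365,252) in the 800x600 picture, with the V jaw on the left, the green-lidded jar at (328,238) and the lever knob at (392,296). The tape is at (307,306) and pot_b at (346,188). I'll enlarge this area.

```bash
python3 - <<'E'
from h import *
t=cv2.imread('pics/t.png')[125:200,175:290]
s=cv2.imread('pics/s.png')[130:220,235:320]
a=cv2.resize(t,None,fx=6.9,fy=6.9,interpolation=cv2.INTER_CUBIC)
print(a.shape);cv2.imwrite('pics/c.png',a[:600])
E
```

```text
(518, 794, 3)
```

View pics/c.png

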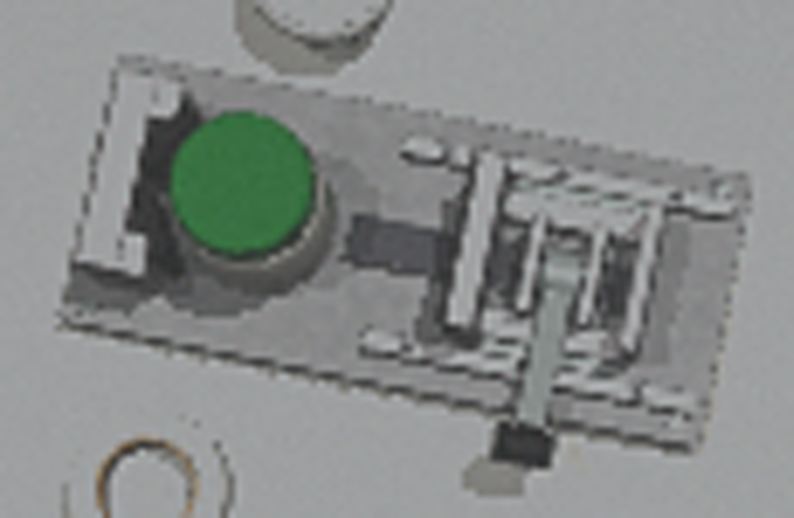

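The crop shows the board corners at (120,60), (60,320), (750,178) and (698,452). The jar lid is at (243,183), the knob at (522,445) and the push plate at about (640,280).

```bash
python3 - <<'E'
from h import *
import pickle;C=pickle.load(open('cam.pkl','rb'))['top']
f=lambda x,y,z:px(C,175+(x+.5)/6.9-.5,125+(y+.5)/6.9-.5,z)
c=[f(*p,16) for p in((120,60),(60,320),(750,178),(698,452))]
m=np.mean(c,0);ay=((c[0]+c[1])-(c[2]+c[3]))/2;L=np.linalg.norm(ay);ay/=L
ax=(c[0]+c[2]-c[1]-c[3])/2
print(np.round(c,1),m,'L',L,'W',np.linalg.norm(ax),'yaw y',np.degrees(np.arctan2(-ay[0],ay[1])),'yaw x',np.degrees(np.arctan2(ax[1],ax[0])))
ax=np.array([ay[1],-ay[0],0])
for n,p in dict(jar=f(243,183,106),knob=f(522,445,54),facetop=f(490,160,76),facetopb=f(455,322,76),platetop=f(657,210,70),platebot=f(630,345,70),tape=f(148,488,19),V=f(90,263,76)).items():
  d=p-m;print(n,np.round(p,1),'holder',d@ax,d@ay)
E
```

```text
[[ 685.1   42.4   16. ]
 [ 571.8   69.2   16. ]
 [ 625.1 -228.7   16. ]
 [ 507.1 -202.5   16. ]] [597.23451438 -79.90429575  16.        ] L 278.48914516698466 W 118.6423184769995 yaw y -12.938799462867397 yaw x -12.875080815198002
jar [611.4 -19.8 106. ] holder 0.3784372945283032 61.761911687506995
knob [ 507.7 -128.6   54. ] holder -76.3091114651243 -67.5322075248245
facetop [ 624.1 -118.9   76. ] holder 34.87003729949483 -31.9907555812931
facetopb [ 556.8 -102.9   76. ] holder -34.287004556826005 -31.509518301294776
platetop [ 602.2 -187.3   70. ] holder 28.867722744825848 -103.59661265135377
platebot [ 546.  -174.5   70. ] holder -28.71099354444224 -103.67609717095412
tape [497.9  31.6  19. ] holder -121.74688914640633 86.48459631946574
V [585.7  46.9  76. ] holder -39.667245603442545 121.04396687225314
```

Call:
drive_tool --pt "0.025 0.033 0 -0.08 0.2" --pt "0.05 0.065 0 -0.16 0.2" --pt "0.075 0.098 0 -0.24 0.2" --pt "0.1 0.13 0 -0.32 0.2" --pt "0.125 0.163 0 -0.4 0.2" --pt "0.15 0.196 0 -0.48 0.2" --pt "0.17 0.22 0 -0.56 0.2" --pt "0.19 0.25 0 -0.645 0.2" --force 40

```text
clock: 0.77
position: [415.0, -250.8, 231.2]
eef_rot: [180.0, 0.0, -13.1]
contact_force: [-0.3, -0.9, -1.8]
opening: 51.2
grip_force: 0.0
```

Call:
drive_tool --pt "0.02 0.026 -0.01 0 0.2" --pt "0.04 0.052 -0.02 0 0.2" --pt "0.06 0.078 -0.04 0 0.2" --pt "0.08 0.105 -0.06 0 0.2" --pt "0.094 0.123 -0.08 0 0.2" --pt "0.094 0.123 -0.1 0 0.2" --pt "0.094 0.123 -0.1 0 0.2" --pt "0.094 0.123 -0.1 0 0.2"

```text
clock: 1.43
position: [507.7, -129.1, 130.8]
eef_rot: [-180.0, 0.1, -12.9]
contact_force: [-0.7, -0.6, 0.7]
opening: 50.7
grip_force: 0.0
```

```bash
python3 - <<'E'
from h import *
import pickle
s=env.state();print(s['clock'],s['position'],s['eef_rot'],s['opening'],s['contact_force'])
a=snap('wrist','pics/w.png');C=(a['mtx'],a['xyz'],a['orientation']);pickle.dump(C,open('w.pkl','wb'))
cv2.imwrite('pics/w2.png',cv2.resize(a['color'],(800,600)))
print(proj(C,[508,-129,54])*800/512)
E
```

```text
1.4333 [ 507.68173304 -129.1492387   130.81859355] [-1.79992072e+02  1.28971269e-01 -1.28866958e+01] 50.72711229674938 [-0.68108102 -0.57959986  0.74832439]
wrist [ 582.58513569 -146.70903169  272.52036221] [ 1.62590753e+02  4.64751009e-02 -1.02908914e+02] [[328.78017965002226, 0.0, 256.71995018455533], [0.0, 328.78017965002226, 190.74983445979723], [0.0, 0.0, 1.0]]
[400.18878156 315.28094482]
```

View pics/w2.png

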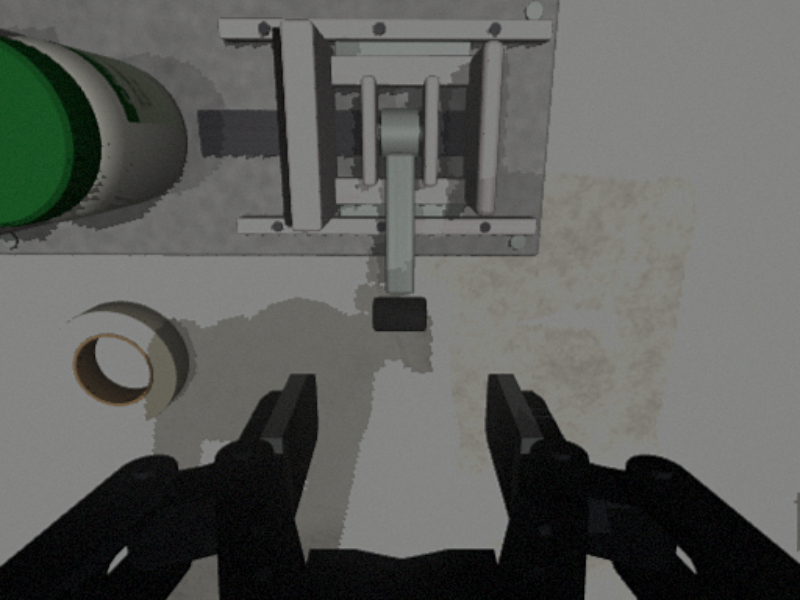

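The knob shows at (400,314), against a prediction of (400,315), so the position is confirmed. Next I descend and pinch.

Call:
drive_tool --pt "0 0 -0.02 0 0.2" --pt "0 0 -0.045 0 0.2" --pt "0 0 -0.07 0 0.2" --pt "0 0 -0.09 0 0.2" --pt "0 0 -0.094 0 0.2" --pt "0 0 -0.094 0 -0.6" --pt "0 0 -0.094 0 -1" --pt "0 0 -0.094 0 -1" --force 40

```text
clock: 2.15
position: [509.0, -129.7, 39.4]
eef_rot: [180.0, -0.2, -12.9]
contact_force: [-5.4, -13.5, 2.4]
opening: 22.9
grip_force: 39.6
```

Call:
drive_tool --pt "0 0 0 0 -1" --pt "0 0 0 0 -1" --pt "0 0 0 0 -1" --pt "0 0 0 0 -1" --pt "0 0 0 0 -1" --pt "0 0 0 0 -1" --pt "0 0 0 0 -1" --pt "0 0 0 0 -1"

```text
clock: 2.82
position: [508.7, -131.1, 39.3]
eef_rot: [179.9, -0.2, -12.9]
contact_force: [-5.8, -12.8, 3.2]
opening: 23.2
grip_force: 39.8
```

```bash
python3 - <<'E'
import numpy as np
# arc deltas from theta 0.. in world
ux=np.array([np.cos(np.radians(-12.9)),np.sin(np.radians(-12.9))])
f=lambda t:np.array([-80*np.cos(t+.227),80*np.sin(t+.227)])
for t in np.arange(0,1.61,.1):
  d=f(t)-f(0);print(round(t,2),np.round([*(ux*d[0]),d[1]],1))
E
```

```text
0.0 [ 0. -0.  0.]
0.1 [ 2.1 -0.5  7.7]
0.2 [ 5.  -1.1 15.1]
0.3 [ 8.6 -2.  22.2]
0.4 [12.8 -2.9 28.9]
0.5 [17.7 -4.1 35.2]
0.6 [23.2 -5.3 40.9]
0.7 [29.2 -6.7 46. ]
0.8 [35.6 -8.2 50.5]
0.9 [42.5 -9.7 54.2]
1.0 [ 49.7 -11.4  57.3]
1.1 [ 57.2 -13.1  59.6]
1.2 [ 64.8 -14.8  61.2]
1.3 [ 72.6 -16.6  61.9]
1.4 [ 80.4 -18.4  61.9]
1.5 [ 88.1 -20.2  61. ]
1.6 [ 95.7 -21.9  59.4]
```

Call:
drive_tool --pt "0 -0.002 0 0 -1" --pt "0.001 -0.0025 0.004 0 -1" --pt "0.002 -0.0025 0.008 0 -1" --pt "0.0035 -0.003 0.0115 0 -1" --pt "0.005 -0.003 0.015 0 -1" --pt "0.007 -0.0035 0.0185 0 -1" --pt "0.0085 -0.004 0.022 0 -1" --pt "0.0085 -0.004 0.022 0 -1"

```text
clock: 3.48
position: [517.0, -133.2, 60.2]
eef_rot: [-180.0, -0.0, -12.9]
contact_force: [-6.2, -0.4, 2.2]
opening: 23.2
grip_force: 40.8
```

Call:
drive_tool --pt "0.002 -0.0005 0.0035 0 -1" --pt "0.004 -0.001 0.0065 0 -1" --pt "0.009 -0.002 0.013 0 -1" --pt "0.0145 -0.0035 0.0187 0 -1" --pt "0.0205 -0.0045 0.0238 0 -1" --pt "0.027 -0.006 0.0283 0 -1" --pt "0.034 -0.0075 0.032 0 -1" --pt "0.041 -0.0095 0.035 0 -1"

```text
clock: 4.15
position: [558.6, -142.8, 95.3]
eef_rot: [-180.0, -0.0, -12.9]
contact_force: [-4.4, 3.1, -2.6]
opening: 23.1
grip_force: 39.2
```

Call:
drive_tool --pt "0.0075 -0.0015 0.0023 0 -1" --pt "0.015 -0.0035 0.0039 0 -1" --pt "0.023 -0.005 0.0046 0 -1" --pt "0.031 -0.007 0.0046 0 -1" --pt "0.0385 -0.009 0.0037 0 -1" --pt "0.045 -0.0105 0.0025 0 -1" --pt "0.046 -0.0105 0.0022 0 -1" --pt "0.046 -0.0105 0.0022 0 -1"

```text
clock: 4.82
position: [605.4, -153.7, 97.7]
eef_rot: [180.0, -0.2, -12.9]
contact_force: [-0.2, -0.6, 5.5]
opening: 22.8
grip_force: 38.9
```

Call:
drive_tool --pt "0.0011 0.0049 0 0 -1" --pt "0.0022 0.0098 0 0 -1" --pt "0.0033 0.0146 0 0 -1" --pt "0.0045 0.0195 0 0 -1" --pt "0.0056 0.0244 0 0 -1" --pt "0.0067 0.0292 0 0 -1" --pt "0.0078 0.0341 0 0 -1" --pt "0.0089 0.039 0 0 -1"

```text
clock: 5.48
position: [614.0, -115.0, 97.8]
eef_rot: [179.9, -0.2, -12.9]
contact_force: [-1.4, -5.0, 5.1]
opening: 22.6
grip_force: 38.9
```

Call:
drive_tool --pt "0.0004 0.0019 0 0 -1" --pt "0.0009 0.0039 0 0 -1" --pt "0.0013 0.0058 0 0 -1" --pt "0.0018 0.0078 0 0 -1" --pt "0.0022 0.0097 0 0 -1" --pt "0.0027 0.0117 0 0 -1" --pt "0.0031 0.0136 0 0 -1" --pt "0.0036 0.0156 0 0 -1"

```text
clock: 6.15
position: [617.6, -99.3, 97.8]
eef_rot: [180.0, -0.2, -12.9]
contact_force: [-2.4, -2.4, 5.0]
opening: 22.4
grip_force: 39.0
```

Call:
drive_tool --pt "0.0001 0.0006 0 0 -1" --pt "0.0003 0.0012 0 0 -1" --pt "0.0004 0.0018 0 0 -1" --pt "0.0005 0.0024 0 0 -1" --pt "0.0007 0.003 0 0 -1" --pt "0.0008 0.0036 0 0 -1" --pt "0.0009 0.0042 0 0 -1" --pt "0.0009 0.0042 0 0 -1"

```text
clock: 6.82
position: [618.5, -95.0, 97.8]
eef_rot: [180.0, -0.2, -12.9]
contact_force: [-1.5, -2.6, 5.4]
opening: 22.5
grip_force: 39.0
```

Call:
drive_tool --pt "0.0001 0.0003 0 0 -1" --pt "0.0001 0.0006 0 0 -1" --pt "0.0002 0.0009 0 0 -1" --pt "0.0003 0.0012 0 0 -1" --pt "0.0003 0.0015 0 0 -1" --pt "0.0004 0.0018 0 0 -1" --pt "0.0005 0.002 0 0 -1" --pt "0.0005 0.002 0 0 -1"

```text
clock: 7.48
position: [619.0, -93.0, 97.9]
eef_rot: [180.0, -0.2, -12.9]
contact_force: [-1.6, -2.1, 5.3]
opening: 22.3
grip_force: 39.0
```

Call:
drive_tool --pt "0.0001 0.0003 0 0 -1" --pt "0.0001 0.0006 0 0 -1" --pt "0.0002 0.0009 0 0 -1" --pt "0.0003 0.0012 0 0 -1" --pt "0.0003 0.0015 0 0 -1" --pt "0.0004 0.0018 0 0 -1" --pt "0.0005 0.002 0 0 -1" --pt "0.0005 0.002 0 0 -1"

```text
clock: 8.15
position: [619.4, -91.0, 97.8]
eef_rot: [180.0, -0.2, -12.9]
contact_force: [-2.0, -1.7, 6.7]
opening: 22.6
grip_force: 39.0
```

```bash
python3 - <<'E'
from h import *
a=env.snapshot('wrist');b=env.snapshot('top');c=env.snapshot('side')
cv2.imwrite('pics/q.png',np.vstack([cv2.resize(a['color'],(480,360)),np.hstack([cv2.resize(i,(240,240),interpolation=cv2.INTER_CUBIC) for i in (b['color'][125:205,175:255],c['color'][125:205,235:315])])]))
E
```

```text
(no output)
```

View pics/q.png

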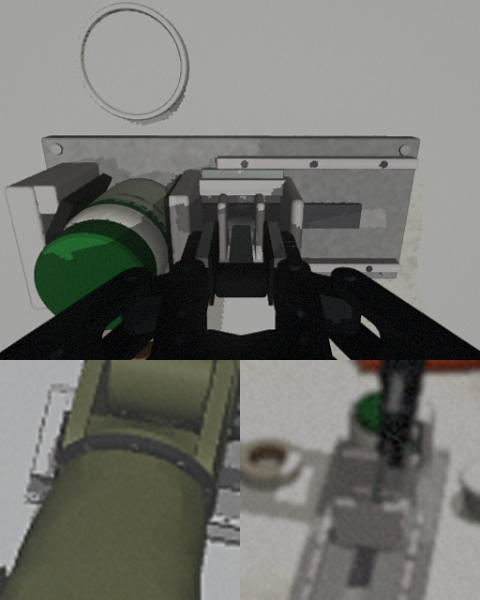

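The jaw travels with the knob and its face is now at or nearly at the jar; the jar is upright. I keep going gently until the force rises.

Call:
drive_tool --pt "0.0001 0.0003 0 0 -1" --pt "0.0001 0.0006 0 0 -1" --pt "0.0002 0.0009 0 0 -1" --pt "0.0003 0.0012 0 0 -1" --pt "0.0003 0.0015 0 0 -1" --pt "0.0004 0.0018 0 0 -1" --pt "0.0005 0.002 0 0 -1" --pt "0.0005 0.002 0 0 -1"

```text
clock: 8.97
position: [619.7, -90.2, 97.8]
eef_rot: [179.9, -0.2, -12.9]
contact_force: [-3.2, -9.6, 5.5]
opening: 22.5
grip_force: 39.1
```

Call:
drive_tool --pt "0.0001 0.0004 0 0 -1" --pt "0.0001 0.0004 0 0 -1" --pt "-0.004 0.0013 0.0009 0 -1" --pt "-0.0075 0.0021 0.0016 0 -1" --pt "-0.0152 0.0039 0.0025 0 -1" --pt "-0.023 0.0057 0.0025 0 -1" --pt "-0.0308 0.0075 0.0018 0 -1" --pt "-0.0384 0.0092 0.0002 0 -1"

```text
clock: 9.63
position: [581.3, -81.2, 97.5]
eef_rot: [179.9, -0.3, -12.9]
contact_force: [2.5, -13.0, -1.9]
opening: 22.5
grip_force: 47.4
```

Call:
drive_tool --pt "-0.0038 0.0009 -0.001 0 -1" --pt "-0.0075 0.0017 -0.0023 0 -1" --pt "-0.0147 0.0034 -0.0054 0 -1" --pt "-0.0216 0.0049 -0.0091 0 -1" --pt "-0.028 0.0064 -0.0136 0 -1" --pt "-0.034 0.0078 -0.0187 0 -1" --pt "-0.0395 0.009 -0.0244 0 -1" --pt "-0.0444 0.0102 -0.0307 0 -1"

```text
clock: 10.3
position: [537.6, -71.0, 67.9]
eef_rot: [179.9, -0.3, -12.9]
contact_force: [-2.8, -14.1, 9.7]
opening: 22.3
grip_force: 60.0
```

Call:
drive_tool --pt "-0.002 0.0005 -0.003 0 -1" --pt "-0.0042 0.0009 -0.0067 0 -1" --pt "-0.0078 0.0018 -0.0138 0 -1" --pt "-0.0107 0.0024 -0.0212 0 -1" --pt "-0.0128 0.0029 -0.0289 0 -1" --pt "-0.013 0.003 -0.031 0 -1" --pt "-0.013 0.003 -0.032 0 -1" --pt "-0.013 0.003 -0.032 0 -1"

```text
clock: 10.97
position: [524.8, -69.0, 38.1]
eef_rot: [179.8, -0.3, -12.9]
contact_force: [-24.8, -20.8, 45.3]
opening: 22.7
grip_force: 69.3
```

Call:
drive_tool --pt "-0.001 -0.001 0.002 0 -1" --pt "-0.002 -0.002 0.0035 0 -1" --pt "-0.002 -0.002 0.0035 0 -1" --pt "-0.002 -0.002 0.0035 0 -0.3" --pt "-0.002 -0.002 0.0035 0 0" --pt "-0.002 -0.002 0.0035 0 0.2" --pt "-0.002 -0.002 0.0035 0 0.2" --pt "-0.002 -0.002 0.0035 0 0.2"

```text
clock: 11.63
position: [520.9, -68.0, 37.4]
eef_rot: [-180.0, 0.0, -12.9]
contact_force: [-0.6, 0.3, -1.1]
opening: 51.1
grip_force: 0.0
```

Call:
drive_tool --pt "0 0 0.01 0 0.2" --pt "0 0 0.03 0 0.2" --pt "0 0 0.055 0 0.2" --pt "0 0 0.08 0 0.2" --pt "-0.02 -0.02 0.1 0 0.2" --pt "-0.04 -0.05 0.11 0 0.2" --pt "-0.06 -0.08 0.12 0 0.2" --pt "-0.08 -0.11 0.12 0 0.2"

```text
clock: 12.3
position: [440.4, -179.2, 160.2]
eef_rot: [179.9, -0.2, -12.8]
contact_force: [1.5, -1.7, 0.9]
opening: 51.3
grip_force: 0.0
```

Call:
drive_tool --pt "-0.02 -0.03 0 0 0.2" --pt "-0.04 -0.06 0 0 0.2" --pt "-0.06 -0.09 0 0 0.2" --pt "-0.08 -0.12 0 0 0.2" --pt "-0.1 -0.15 0 0 0.2" --pt "-0.12 -0.18 0 0 0.2" --pt "-0.12 -0.18 0 0 0.2" --pt "-0.12 -0.18 0 0 0.2"

```text
clock: 12.97
position: [319.8, -359.1, 158.1]
eef_rot: [180.0, -0.0, -13.1]
contact_force: [0.2, 1.0, -0.0]
opening: 51.4
grip_force: 0.0
```

```bash
python3 - <<'E'
from h import *
b=env.snapshot('top');c=env.snapshot('side')
cv2.imwrite('pics/e.png',np.hstack([cv2.resize(b['color'][125:200,175:290],None,fx=5,fy=5,interpolation=cv2.INTER_CUBIC),cv2.resize(c['color'][125:200,240:285],None,fx=5,fy=5,interpolation=cv2.INTER_CUBIC)]))
E
```

```text
(no output)
```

View pics/e.png

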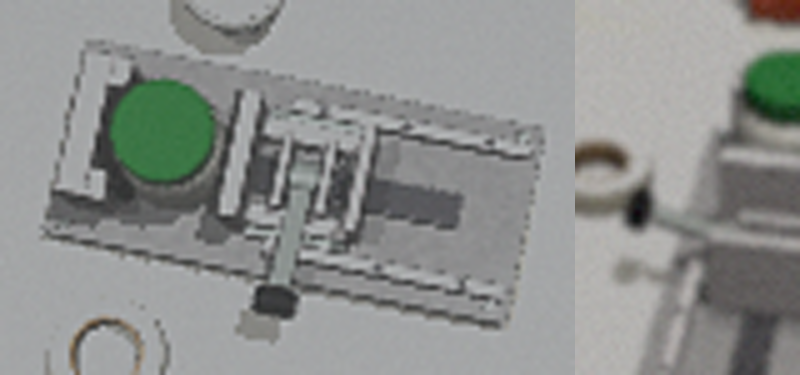

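In the final view the jar lid is at (162,131), the knob at (275,300) and the jaw plate at (242,152). I'll check these against the holder frame.

```bash
python3 - <<'E'
from h import *
import pickle;C=pickle.load(open('cam.pkl','rb'))['top']
f=lambda x,y,z:px(C,175+(x+.5)/5-.5,125+(y+.5)/5-.5,z)
m=np.array([597.2,-79.9,16]);a=np.radians(12.9);ay=np.array([np.sin(a),np.cos(a),0]);ax=np.array([ay[1],-ay[0],0])
for n,p in dict(jar=f(162,131,106),knob=f(275,300,54),face=f(242,152,76),plate=f(363,185,70)).items():
  print(n,np.round([(p-m)@ax,(p-m)@ay],1))
s=env.state();print(s['clock'],s['dq'].round(2))
E
```

```text
jar [-0.2 69.6]
knob [-75.3  -6.9]
face [ 1.8 26.9]
plate [ -2.5 -44.1]
13.0667 [ 1.27  0.04  0.24 -0.09 -0.25 -0.09]
```

Tool travel (64.5 mm) and image travel (about 60 mm) differ a little, so I'll check the gap between face and jar from close up.

Call:
drive_tool --pt "0.02 0.031 0.005 0 0.2" --pt "0.04 0.063 0.01 0 0.2" --pt "0.06 0.094 0.015 0 0.2" --pt "0.08 0.126 0.02 0 0.2" --pt "0.1 0.157 0.02 0 0.2" --pt "0.12 0.188 0.02 0 0.2" --pt "0.14 0.22 0.02 0 0.2" --pt "0.16 0.251 0.02 0 0.2"

```text
clock: 13.73
position: [481.5, -103.7, 178.0]
eef_rot: [-180.0, -0.0, -12.8]
contact_force: [0.5, 0.2, -0.8]
opening: 51.3
grip_force: 0.0
```

Call:
drive_tool --pt "0.017 0.027 0 0 0.2" --pt "0.034 0.054 0 0 0.2" --pt "0.052 0.082 0 0 0.2" --pt "0.052 0.082 0 0 0.2" --pt "0.052 0.082 0 0 0.2" --pt "0.052 0.082 0 0 0.2" --pt "0.052 0.082 0 0 0.2" --pt "0.052 0.082 0 0 0.2"

```text
clock: 14.4
position: [532.4, -25.5, 177.7]
eef_rot: [180.0, -0.0, -12.9]
contact_force: [-0.1, 0.2, 0.1]
opening: 51.0
grip_force: 0.0
```

```bash
python3 - <<'E'
from h import *
import pickle
a=snap('wrist','pics/x.png');C=(a['mtx'],a['xyz'],a['orientation']);pickle.dump(C,open('w.pkl','wb'))
cv2.imwrite('pics/x2.png',cv2.resize(a['color'],(800,600),interpolation=cv2.INTER_CUBIC))
m=np.array([597.2,-79.9,0]);t=np.radians(12.9);ay=np.array([np.sin(t),np.cos(t),0]);ax=np.array([ay[1],-ay[0],0])
for h in((0,38,76),(-35,38,76),(35,38,76),(0,70,106),(-78,-7,54)): print(h,proj(C,m+ax*h[0]+ay*h[1]+[0,0,h[2]])*800/512)
E
```

```text
wrist [606.97677654 -43.05378009 319.54588666] [ 1.62724093e+02  3.81386847e-02 -1.02968847e+02] [[328.78017965002226, 0.0, 256.71995018455533], [0.0, 328.78017965002226, 190.74983445979723], [0.0, 0.0, 1.0]]
(0, 38, 76) [401.70406931 141.28945524]
(-35, 38, 76) [401.76811743 218.54087933]
(35, 38, 76) [401.6340386   56.82214139]
(0, 70, 106) [321.28213574 141.81243812]
(-78, -7, 54) [485.24706645 292.15698273]
```

View pics/x2.png

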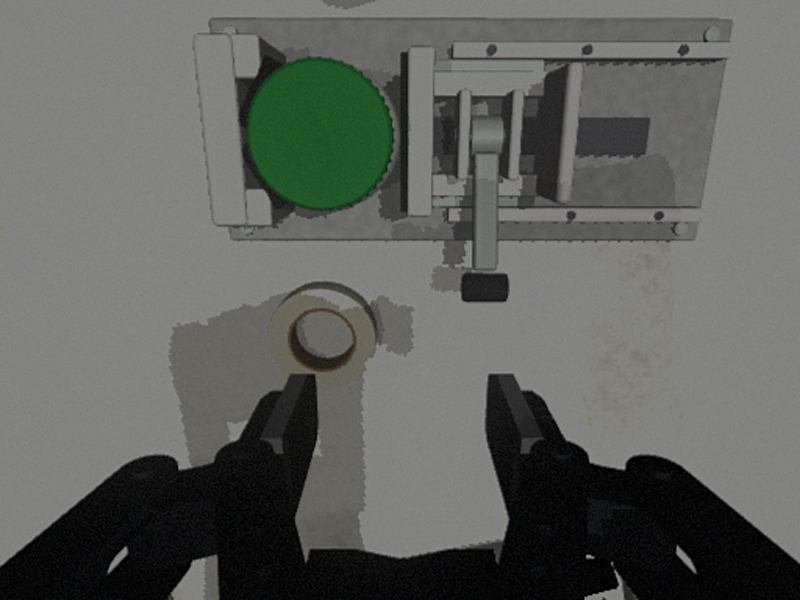

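The jar is centred at (320,133), against a predicted (321,142); the jaw plate shows the same shift in that axis, so it is a calibration bias. The knob is down at (485,287). A dark strip, presumably the rubber, starts at about x=401, which is holder y≈38. I'll zoom in on the gap.

```bash
python3 - <<'E'
from h import *
a=cv2.imread('pics/x.png')[20:145,225:285]
cv2.imwrite('pics/z.png',cv2.resize(cv2.convertScaleAbs(a[30:105],alpha=2.2),None,fx=8,fy=8,interpolation=cv2.INTER_CUBIC))
E
```

```text
(no output)
```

View pics/z.png

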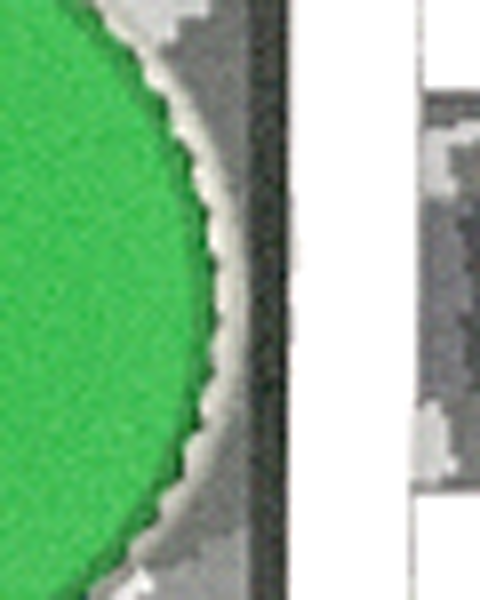

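The zoom shows the white jar wall touching the dark rubber face at about (247,300), with no gap. The lever is down and the robot is clear, so I hand in.

```bash
python3 -c "
from rig import env
print(env.finish_job())"
```

```text
the job is handed in; nothing more can be done
None
```

I handed the job in at about 14.5 s of the 51 s. In the last pictures the lever is fully down, the jar stands upright in the V with the jaw face touching it, and the robot is clear; the hand-in call did not report a verdict.

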